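Stop the imager, slide the culture dish onto its pick-up mat, release the stop

TASK

First press the red mushroom stop button all the way down, so the dish imager cannot reach out. Then slide the covered culture dish along the desk, without lifting or tipping it, until it rests wholly inside the blue ring of the pick-up mat, and only then twist the red mushroom clockwise (seen from above) until it has come all the way back up. Leave the jar, the slide box and the mouse where they are.

Things in the scene. Friction and masses are not known exactly. Their poses are not given: they have to be found in the camera images.
- dish: Round covered culture dish, 92 mm across and 17 mm high, clear with an orange filling and pale dots, about 0.1 kg, loose on the desk. Too wide to grasp; its upright side can be pushed anywhere. Origin: centre of its underside; z up.
- pickup_mat: Flat square black mat, 150 mm, with a white disc 120 mm across bordered by a blue ring (132 mm outside). It is as thin as print, with no step: things slide freely over it. Fixed. Origin: centre of the ring, on the desk.
- stop_box: Yellow stop-button box, 64 x 64 x 34 mm high, fixed to the desk; the red mushroom stands in the middle of its top. Origin: centre of its underside.
- stop_top (a point): Centre of the top of the red mushroom cap: a round cap 40 mm across and 14 mm thick, with white marks on top. Its top is 60 mm above the desk when up and 52 mm when pressed (10 mm, later 2 mm, between the cap's underside and the top of the yellow box, whose black collar there is 2 mm high). The point moves with the cap.
- stop_press (a joint): How far the mushroom is pressed down, m: 0 up, 0.008 fully down (needs about 5 N). It stays down when let go. Reset it by twisting the cap, not by pulling.
- stop_twist (a joint): Turn of the mushroom cap, rad, clockwise seen from above: 0 at rest to 0.8 at its stop. Turning it while it is down makes a cam lift it, 1 mm per 0.1 rad, right up at 0.8; it turns easily (under 0.1 N m) and a weak spring turns it back when let go, while the mushroom stays up.
- jar: Low amber specimen jar with a white cap, 54 mm across and 62 mm high, loose; leave it. Origin: centre of its underside.
- slide_box: Blue box for microscope slides, 92 x 72 x 32 mm, loose; leave it. Origin: centre of its underside, long side along its x.
- mouse: Black computer mouse, 104 x 58 x 34 mm, loose; leave it. Origin: centre of its underside, long side along its x.
Things that resemble listed ones, but are neither listed nor needed, are in the scene too. What is meant by the dish is not brown or grey, and is the smaller of those in its own colour.

How it is judged:
On the way, in this order (a step that is already met when the one before it is completed fails the run):
1. the mushroom is pressed down before the dish is moved (value of joint stop_press above 0.006 m and distance of dish from where it was at the start of the episode below 0.02 m), for 0.1 s.
2. the dish lies still and wholly inside the blue ring while the mushroom is still down (horizontal distance between dish and pickup_mat below 0.014 m and linear speed of dish below 0.01 m/s and value of joint stop_press above 0.005 m), for 0.2 s.
3. the mushroom has been twisted clockwise and has come up (value of joint stop_press below 0.002 m and value of joint stop_twist above 0.5 rad), for 0.1 s.
At the end, for the whole second after the job is handed in: The dish lies flat and still, wholly inside the blue ring (its centre within 14 mm of the ring's centre); the mushroom is up again (within 2 mm); the jar, slide box and mouse are within 20 mm of where they were (horizontal distance between dish and pickup_mat below 0.014 m and linear speed of dish below 0.01 m/s and angle between dish's own z axis and vertical below 0.1 rad and value of joint stop_press below 0.002 m and distance of each of jar, slide_box, mouse from where it was at the start of the episode below 0.02 m); the robot touches nothing.
It fails at once if the dish is lifted off the desk (by more than 8 mm) (height (world z) of dish above 0.008 m).
It fails at once if the dish is tipped (by more than 0.15 rad) (angle between dish's own z axis and vertical above 0.15 rad).
It fails at once if the amber jar is moved by more than 20 mm (distance of jar from where it was at the start of the episode above 0.02 m).
It fails at once if the blue slide box is moved by more than 20 mm (distance of slide_box from where it was at the start of the episode above 0.02 m).
It fails at once if the computer mouse is moved by more than 20 mm (distance of mouse from where it was at the start of the episode above 0.02 m).
It also fails if it takes over 64 s, if anything falls off the work surface, if the arm or the gripper's body presses on something with over 40 N, if the wrist force passes 120 N, or if a joint passes its speed limit or range.

ROBOT

A 6-joint arm with a two-finger parallel gripper is mounted at the origin on the work surface. World frame = base frame: x ahead of the robot, y to its left, z up, the work surface at z = 0. Lengths are in m, angles in rad, forces in N, time in s.
With the tool pointing down it reaches from about 0.35 to 0.775 m from the base axis. Payload 7.3 kg.
Tool frame: the origin (TCP) lies midway between the tips of the shut fingers; the grasp point (between the pads) lies 19 mm behind it; z points along the fingers, y is the line along which they close (so a half turn about z gives the same grasp; the last joint's range is limited). The gripper opens to 92 mm and grips with 3 to 60 N. Pads are 19 mm wide; open, the fingers measure 130 mm over their backs; the gripper's body (75 mm by 190 mm) begins 47 mm behind the grasp point.
Start: joints at [-0.146, 0.342, 1.524, -0, 1.275, -0.146], TCP at [0.525, 0, 0.227] pointing down, gripper open.
Joint ranges: [-2.53, 2.53], [-0.77, 2.02], [0.04, 2.7], [-1, 4.14], [0.28, 2.66], [-3.11, 3.11]. Speed limits (rad/s): [2.57, 2.57, 3.14, 3.14, 3.14, 3.14].

INTERFACE

Orientations are given as [roll, pitch, yaw] about the fixed x, y, z axes, in that order (R = Rz(yaw) Ry(pitch) Rx(roll)).
In Python, from cell import ctrl gives the robot as it stands. The module is installed in compiled form; this text tells all that it offers. Calls block until the motion is done:
- ctrl.movep(position, orientation): joint-space move of the TCP to a pose.
- ctrl.servo_line(position, orientation=None, max_speed=0.15): straight line of the TCP; orientation=None keeps the orientation; max_speed is the mean speed in m/s.
- ctrl.move_joints(angles): joint-space move.
- ctrl.command_gripper(opening, force=None): finger opening in m; force is the grip in N (None keeps the last); returns when the fingers have stopped.
- ctrl.sleep(seconds).
- ctrl.solve_ik(position, orientation): joint angles nearest the present ones, or None.
- ctrl.snapshot(name): name is "scene" or "side" or "wrist"; returns the picture (480x640x3 uint8, red, green, blue); there is no depth.
- ctrl.calibration(name): a dict with "vfov" (degrees; the focal length in pixels is half the picture's height over the tangent of half this angle, whatever the lens; pixels are square), "cx", "cy" (the principal point, pixels), "rvec" (rotation vector, rad) and "tvec" (3), from world to camera coordinates, as OpenCV has them. Camera axes: x right, y down, z forward; pixel columns grow to the right and rows downward; lengths in m; the calibration is good to about 2 mm. A picture is of the moment at which its call begins: read the wrist's pose just before it. calibration takes no time and is no camera call; for the wrist camera it gives the pose at the moment of the call.
A pose or a line that the arm cannot do raises ctrl.Unreachable and nothing moves.
- ctrl.job_done(): hands the job in; it is judged then, once.
Trained networks look in the newest picture that a camera, given by its name, has taken for a name from the list of things; names that differ only in an ending like _2 or _b are one class to them, and where a whole thing is asked for, a point or a joint stands for the part that bears it (a point fixed in the world has none). Each returns a list of dicts, best first, with "confidence" (0 to 1); they miss things now and then, are a little off and sometimes report something else, mostly with a low value. They report only what shows in the picture. A call takes as long as a camera call. They do not tell look-alikes from the thing itself.
- ctrl.spot_in(target, camera): "location" ([row, column] in pixels, amid what is visible of it).
- ctrl.trace(target, camera): "region" (480x640 bool, what is visible of it) and "location" ([row, column] in pixels, amid what is visible of it).
- ctrl.landmark_of(target, camera): "location" ([row, column] in pixels: a listed point, or the origin of a listed thing).
Readings, each from a call of its own:
- ctrl.current_time_s(): time.
- ctrl.current_joint_positions(): joint angles.
- ctrl.current_joint_vel(): joint speeds.
- ctrl.current_joint_efforts(): joint torques, N m.
- ctrl.current_eef_pos(): TCP position.
- ctrl.current_eef_rot(): TCP orientation.
- ctrl.current_force(): force on the tool from outside, world axes, zero at the start.
- ctrl.current_moment(): the same for the moment, N m.
- ctrl.current_finger_gap(): finger opening in m.
- ctrl.current_grasp_force(): force on a finger pad.
Only numpy, scipy, OpenCV 4.12 (cv2) and the standard library are available. Lean on these libraries where they do the work, as an engineer would, in place of code of your own. Each camera call takes 0.05 s, during which the arm holds its last target. There are 200 camera calls.

## Working session

There is one attempt and no reset: what is moved stays moved. The work goes in short steps, each a Python script; the robot and the scene stay as the last script left them, time stands still between calls to the robot, and variables do not carry over. Pictures are saved under pics/ and viewed, at most 10 in all, crops included, and the job is handed in when it is done.

```bash
mkdir -p pics
cat > h.py <<'E'
import numpy as np, cv2
from cell import ctrl
def save(n,im): cv2.imwrite(f'pics/{n}.png',cv2.cvtColor(im,cv2.COLOR_RGB2BGR))
def cal(cam):
    c=ctrl.calibration(cam); f=240/np.tan(np.radians(c['vfov'])/2)
    K=np.array([[f,0,c['cx']],[0,f,c['cy']],[0,0,1]]); R=cv2.Rodrigues(np.array(c['rvec'],float))[0]
    return K,R,np.array(c['tvec'],float).ravel()
def back(cam,rc,z,C=None):
    K,R,t=C or cal(cam); d=R.T@np.linalg.inv(K)@np.array([rc[1],rc[0],1.]); o=-R.T@t
    return o+d*(z-o[2])/d[2]
def proj(cam,p,C=None):
    K,R,t=C or cal(cam); q=K@(R@np.asarray(p,float)+t); return q[1]/q[2],q[0]/q[2]
E
python3 - <<'E'
from h import *
for cam in('scene','side'):
    save(cam+'0',ctrl.snapshot(cam)); print(cam,{k:np.round(v,3).tolist() for k,v in ctrl.calibration(cam).items()})
    for n,z in(('dish',0),('pickup_mat',0),('stop_box',0),('stop_top',.06),('jar',0),('slide_box',0),('mouse',0)):
        for d in ctrl.landmark_of(n,cam): print(n,round(d['confidence'],2),np.round(d['location']),np.round(back(cam,d['location'],z),3))
E
```

```text
scene {'vfov': 53.347, 'cx': 316.933, 'cy': 235.105, 'rvec': [1.523, 2.312, -0.65], 'tvec': [0.252, -0.439, 1.483]}
dish 0.98 [285. 261.] [ 0.753 -0.097  0.   ]
dish 0.85 [188. 286.] [ 0.466 -0.165  0.   ]
dish 0.71 [256. 373.] [0.573 0.123 0.   ]
dish 0.64 [213. 212.] [ 0.617 -0.309  0.   ]
pickup_mat 0.98 [256. 372.] [0.574 0.12  0.   ]
stop_box 0.64 [199. 332.] [ 0.452 -0.035  0.   ]
stop_top 0.74 [257. 371.] [0.61  0.126 0.06 ]
stop_top 0.61 [181. 332.] [ 0.439 -0.042  0.06 ]
jar 0.84 [305. 311.] [0.753 0.034 0.   ]
slide_box 0.64 [201. 160.] [ 0.639 -0.454  0.   ]
mouse 0.78 [331. 488.] [0.652 0.428 0.   ]
side {'vfov': 46.342, 'cx': 322.176, 'cy': 240.457, 'rvec': [2.412, -0.214, 0.054], 'tvec': [-0.611, 0.149, 1.35]}
dish 0.88 [372. 342.] [ 0.613 -0.3    0.   ]
dish 0.87 [291. 384.] [ 0.754 -0.105  0.   ]
dish 0.7 [312. 323.] [ 0.599 -0.14   0.   ]
dish 0.59 [330. 269.] [ 0.467 -0.166  0.   ]
pickup_mat 0.61 [235. 304.] [0.589 0.11  0.   ]
stop_box 0.84 [287. 251.] [ 0.437 -0.034  0.   ]
jar 0.59 [246. 374.] [0.762 0.039 0.   ]
slide_box 0.56 [441. 371.] [ 0.64  -0.458  0.   ]
slide_box 0.33 [311. 323.] [ 0.599 -0.135  0.   ]
mouse 0.71 [156. 309.] [0.653 0.425 0.   ]
```

View pics/scene0.png

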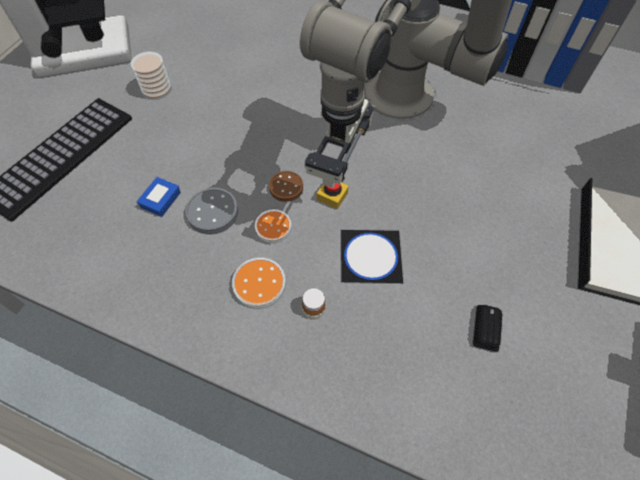

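View pics/side0.png

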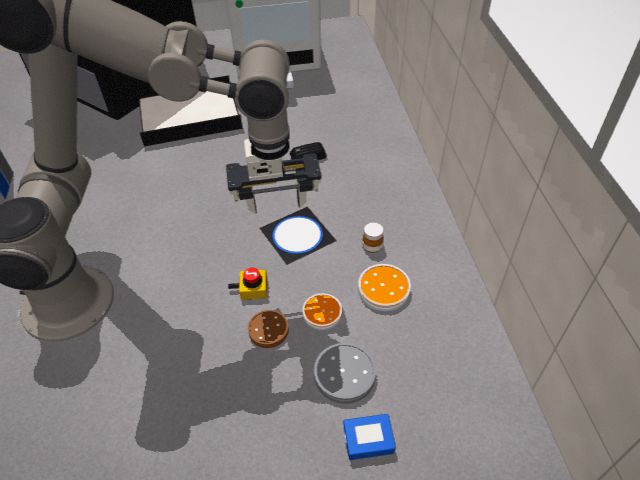

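Candidates for the dish (scene pixels): small orange (224,273), large orange (282,259), brown (186,286) and grey (210,211). By the description it is the small orange one, at about (0.60,-0.14). The mat is at (256,372), and the yellow box with the red cap is at (190,332). I'll check the choice with the wrist camera.

Run:
```python
from h import *
ctrl.command_gripper(0.0)
print(ctrl.current_eef_rot(), ctrl.current_eef_pos())
ctrl.movep([0.5,-0.06,0.33],ctrl.current_eef_rot())
C=cal('wrist'); save('w1',ctrl.snapshot('wrist')); print(C, -C[1].T@C[2])
for p in([.598,-.14,0],[.58,.115,0],[.44,-.036,.06],[.753,-.1,0]): print(np.round(proj('wrist',p,C)))
for n,z in(('dish',0),('pickup_mat',0),('stop_box',0),('stop_top',.06),('jar',0)):
    for d in ctrl.landmark_of(n,'wrist'): print(n,round(d['confidence'],2),np.round(d['location']),np.round(back('wrist',d['location'],z,C),3))
```

```text
[3.14151170e+00 4.87992214e-06 1.57082802e+00] [5.25014974e-01 3.38414323e-05 2.26730387e-01]
(array([[350.14741872,   0.        , 318.553815  ],
       [  0.        , 350.14741872, 237.85414383],
       [  0.        ,   0.        ,   1.        ]]), array([[ 9.99999336e-01, -8.84386374e-04,  7.38802765e-04],
       [-1.04419538e-03, -9.66599574e-01,  2.56289237e-01],
       [ 4.87467729e-04, -2.56289839e-01, -9.66599856e-01]]), array([-0.49964983, -0.1157652 ,  0.47346491])) [0.49929782 0.00900377 0.48768963]
[251. 386.]
[ 59. 382.]
[183. 269.]
[224. 496.]
dish 0.82 [269. 297.] [ 0.467 -0.167  0.   ]
dish 0.74 [253. 382.] [ 0.592 -0.143  0.   ]
dish 0.67 [224. 496.] [ 0.753 -0.1    0.   ]
stop_box 0.76 [181. 282.] [ 0.449 -0.039  0.   ]
stop_top 0.58 [187. 272.] [ 0.443 -0.04   0.06 ]
jar 0.71 [120. 517.] [0.762 0.041 0.   ]
```

View pics/w1.png

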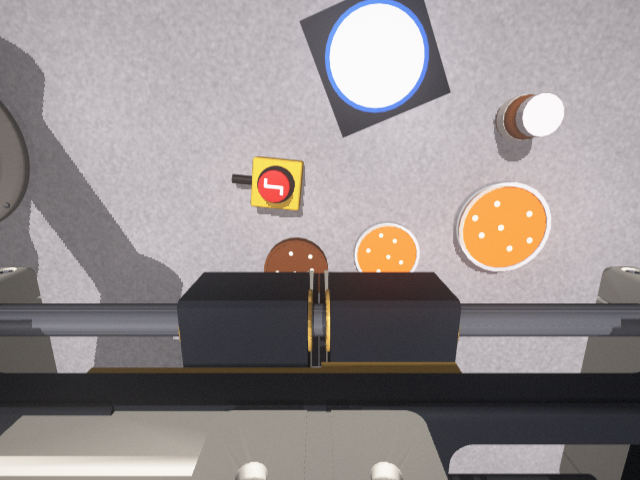

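The wrist view shows the small orange dish at (253,387), the brown one at (260,297), and the larger orange one at (227,503). The red cap is at (185,275) and the ring at (55,377). The dish choice is confirmed. Next I measure precisely by colour from a better viewpoint.

```bash
cat >> h.py <<'E'
def circ(im,C,cond,z,near,r,cam='wrist'):
    """centre/radius (world, at height z) of the coloured blob nearest `near`, via warp to plane z (1 mm = 2 px)"""
    g=np.array([[back(cam,(a,b),z,C)[:2]] for a,b in((0,0),(0,639),(479,639),(479,0))],np.float32)
    src=np.array([(0,0),(639,0),(639,479),(0,479)],np.float32)
    s=2000; H=cv2.getPerspectiveTransform(src,((g[:,0]-np.array(near)+r)*s).astype(np.float32))
    w=cv2.warpPerspective(im,H,(int(2*r*s),)*2).astype(int); R,G,B=w[...,0],w[...,1],w[...,2]
    m=eval(cond).astype(np.uint8); n,l,st,ce=cv2.connectedComponentsWithStats(m)
    if n<2: return None
    i=1+np.argmax(st[1:,4]); c=max(cv2.findContours((l==i).astype(np.uint8),0,2)[0],key=cv2.contourArea)
    (x,y),rad=cv2.minEnclosingCircle(c); e=cv2.fitEllipse(c)
    return np.round([e[0][0]/s-r+near[0],e[0][1]/s-r+near[1],e[1][0]/2/s,e[1][1]/2/s,rad/s],4)
OR='(R>150)&(R-B>90)&(G>70)'; RED='(R>120)&(G<70)&(B<70)'; BLUE='(B-R>60)'
def look(near=(.595,-.142)):
    C=cal('wrist'); im=ctrl.snapshot('wrist')
    print('dish',circ(im,C,OR,.015,near,.07)); print('ring',circ(im,C,BLUE,0,(.577,.118),.085)); print('cap',circ(im,C,RED,.06,(.443,-.04),.035))
    return C,im
E
python3 - <<'E'
from h import *
ctrl.movep([0.53,-0.2,0.36],[np.pi,0,np.pi/2]); C,im=look(); save('w2',im)
print([d['location'] for d in ctrl.landmark_of('stop_top','wrist')])
E
```

```text
dish [ 0.5958 -0.1407  0.0409  0.0413  0.0417]
ring [5.732e-01 5.070e-02 0.000e+00 2.000e-04 6.800e-03]
cap [ 0.5313 -0.1237  0.0397  0.0994  0.0144]
[[66.9, 249.1], [77.2, 260.6]]
```

View pics/w2.png

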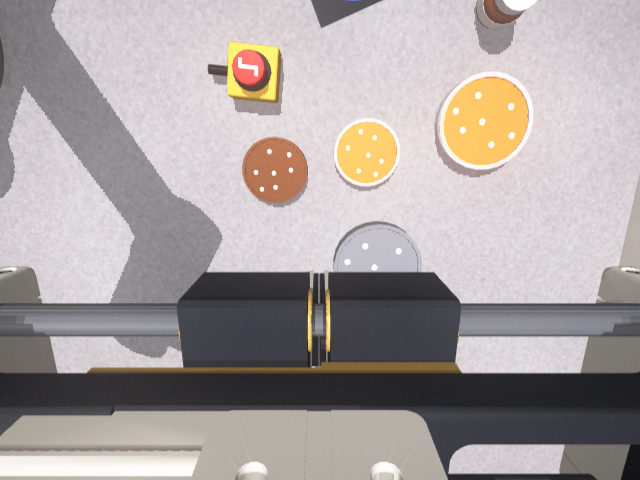

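```bash
sed -i "s/^OR=.*/OR='(R>150)\&(R-B>90)\&(G>70)'; RED='cv2.morphologyEx(((R>110)\&(R-G>90)\&(G<110)).astype(np.uint8),3,np.ones((25,25),np.uint8))'; BLUE='(B-R>50)'/" h.py
python3 - <<'E'
from h import *
ctrl.movep([0.53,-0.07,0.36],[np.pi,0,np.pi/2]); C,im=look(); 
r,c=np.round(proj('wrist',(.443,-.04,.06),C)).astype(int); print(r,c,im[r-10:r+11:5,c-14:c+15:4].tolist())
E
```

```text
dish [ 0.5958 -0.1414  0.0412  0.0414  0.0419]
ring [0.5735 0.1162 0.066  0.0663 0.0667]
cap [ 0.4453 -0.0395  0.0189  0.0195  0.0197]
177 252 [[[252, 235, 107], [237, 84, 81], [253, 103, 98], [253, 99, 93], [253, 101, 96], [253, 100, 95], [252, 99, 95], [98, 66, 64]], [[252, 236, 109], [253, 98, 95], [254, 254, 254], [253, 96, 92], [253, 97, 91], [253, 96, 90], [252, 95, 91], [249, 89, 84]], [[233, 178, 83], [252, 92, 88], [254, 253, 254], [254, 253, 253], [254, 253, 253], [254, 250, 251], [252, 145, 143], [252, 92, 87]], [[252, 233, 106], [252, 90, 87], [251, 90, 84], [252, 92, 87], [252, 92, 87], [251, 88, 84], [251, 194, 193], [249, 84, 81]], [[251, 233, 105], [251, 217, 100], [252, 92, 89], [251, 89, 84], [251, 90, 82], [251, 88, 82], [251, 90, 83], [83, 61, 57]]]
```

Measured values match the given sizes: ring outer radius is 66 mm and cap radius 19.5 mm. Press the button first.

Run:
```python
from h import *
o=[np.pi,0,np.pi/2]; x,y=.4453,-.0395
ctrl.movep([x,y,.09],o); f0=ctrl.current_force()
ctrl.servo_line([x,y,.061],max_speed=.06)
for z in(.057,.054,.052,.0505):
    ctrl.servo_line([x,y,z],max_speed=.02); print(z,np.round(ctrl.current_eef_pos(),4),np.round(ctrl.current_force()-f0,1))
ctrl.sleep(.2); ctrl.servo_line([x,y,.12],max_speed=.12)
# preview from above, then stage behind the dish
ctrl.movep([.53,-.12,.3],o); C,im=look()
print('cap at .052',circ(im,C,RED,.052,(.443,-.04),.035))
ctrl.command_gripper(.05)
print(ctrl.current_finger_gap(),ctrl.current_time_s())
```

```text
0.057 [ 0.4453 -0.0395  0.057 ] [-0.8 -0.6  0.3]
0.054 [ 0.4452 -0.0395  0.0538] [-0.4 -0.1 -0.6]
0.052 [ 0.4452 -0.0395  0.0522] [-1.4  0.2  5.3]
0.0505 [ 0.4454 -0.0395  0.0519] [-5.5  0.1 20.7]
dish [ 0.5957 -0.141   0.0412  0.0414  0.0418]
ring [0.5736 0.1136 0.0606 0.0629 0.0655]
cap [ 0.4466 -0.0399  0.0189  0.019   0.0194]
cap at .052 [ 0.4449 -0.0396  0.0192  0.0194  0.0198]
0.050023906928162394 10.15
```

It's down: the cap met its hard stop at 0.052. Now the two-finger cradle push.

Run:
```python
from h import *
D=np.array([.5957,-.1412]); M=np.array([.5735,.1162]); d=(M-D)/np.linalg.norm(M-D)
o=[np.pi,0,float(np.arctan2(d[1],d[0]))]; P=lambda c,b,z:[*(c-d*b),z]
ctrl.movep(P(D,.06,.1),o); ctrl.servo_line(P(D,.06,.005),max_speed=.06); f0=ctrl.current_force()
ctrl.servo_line(P(D,.045,.005),max_speed=.03); print(np.round(ctrl.current_force()-f0,1))
C=cal('wrist'); im=ctrl.snapshot('wrist'); print(circ(im,C,OR,.015,(.595,-.14),.07)); 
ctrl.servo_line(P(M,.065,.005),max_speed=.06); ctrl.sleep(.2); print(np.round(ctrl.current_force()-f0,1))
C=cal('wrist'); im=ctrl.snapshot('wrist'); print(ctrl.current_eef_pos(),circ(im,C,OR,.015,(.575,.10),.07)); save('w3',im)
s=ctrl.snapshot('scene'); print(circ(s,cal('scene'),OR,.015,(.575,.10),.07,'scene'),circ(s,cal('scene'),BLUE,0,(.575,.116),.085,'scene'),ctrl.current_time_s())
save('s3',cv2.resize(s[150:350,200:500],(750,500)))
```

```text
[ 0.8 -0.3 -0. ]
[ 0.5948 -0.1369  0.0416  0.0417  0.042 ]
[-0.1 -2.8 -1.2]
[0.57910859 0.05140133 0.00500841] [0.5744 0.0996 0.0415 0.0416 0.0419]
[0.5721 0.107  0.0319 0.0428 0.0412] [0.5723 0.1169 0.0642 0.0647 0.068 ] 17.9167
```

View pics/w3.png

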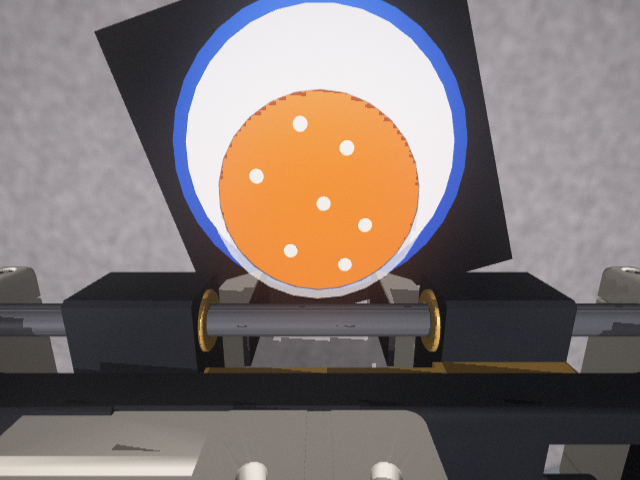

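View pics/s3.png

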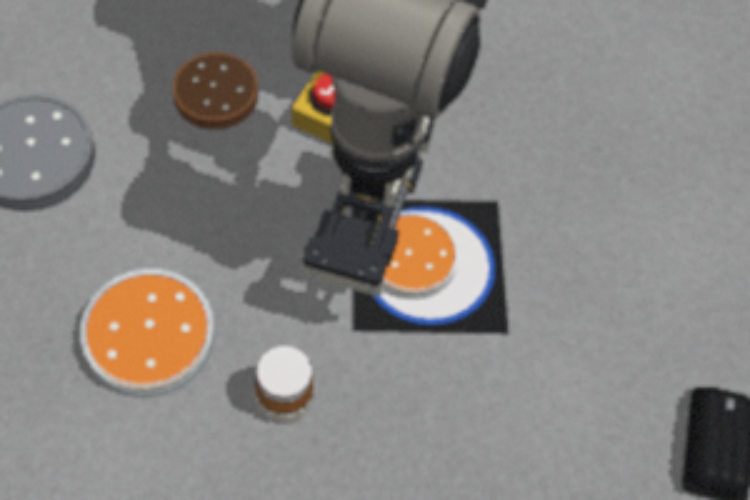

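The dish is in the cradle at (0.574,0.0996), with the ring centre 16.6 mm further on. Cap and other things look undisturbed. Finish the push, back off, and check from above.

Run:
```python
from h import *
D=np.array([.5957,-.1412]); M=np.array([.5735,.1162]); d=(M-D)/np.linalg.norm(M-D)
P=lambda c,b,z:[*(c-d*b),z]
ctrl.servo_line(P(M,.0482,.005),max_speed=.03); ctrl.sleep(.2)
ctrl.servo_line(P(M,.065,.005),max_speed=.05); ctrl.servo_line(P(M,.07,.12),max_speed=.15)
ctrl.movep([.53,-.05,.33],[np.pi,0,np.pi/2]); C,im=look((.5735,.1162)); print('cap',circ(im,C,RED,.052,(.443,-.04),.035),ctrl.current_time_s())
save('w4',im); ctrl.command_gripper(.07)
print(ctrl.solve_ik([.445,-.0395,.04],[np.pi,0,1.97]),ctrl.solve_ik([.445,-.0395,.048],[np.pi,0,1.14]))
```

```text
dish [0.5727 0.1174 0.041  0.0411 0.0416]
ring [0.5733 0.1165 0.0658 0.0661 0.0665]
cap [ 0.4467 -0.0379  0.0188  0.0193  0.0197]
cap [ 0.4451 -0.039   0.0192  0.0197  0.02  ] 21.2167
[-2.60389743e-01  4.64546464e-01  1.96323911e+00 -4.44089210e-16
  7.13807075e-01 -6.59593417e-01] [-2.60389743e-01  4.49619569e-01  1.95664505e+00 -4.44089210e-16
  7.35328032e-01  1.70406583e-01]
```

View pics/w4.png

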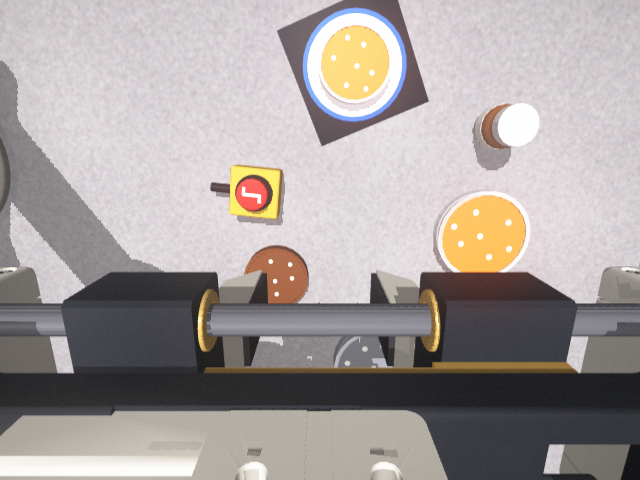

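The dish, at (62,355), is centred in the ring to within 2 mm, and the cap at (193,254) is still down. Now twist.

Run:
```python
from h import *
x,y=.4452,-.0393; o=lambda a:[np.pi,0,a]
ctrl.movep([x,y,.1],o(1.97)); ctrl.servo_line([x,y,.0405],max_speed=.05)
ctrl.command_gripper(.03,8); print('gap',ctrl.current_finger_gap(),ctrl.current_grasp_force(),np.round(ctrl.current_force(),1))
for k in range(1,5):
    ctrl.servo_line([x,y,.0405+.002*k],o(1.97-.205*k),max_speed=.005)
    print(k,np.round(ctrl.current_moment(),2),np.round(ctrl.current_force(),1),ctrl.current_finger_gap())
ctrl.sleep(.4); print(ctrl.current_eef_rot())
C=cal('side'); s=ctrl.snapshot('side'); save('s5',cv2.resize(s[200:360,180:380],(750,600)))
print(ctrl.current_time_s())
```

```text
gap 0.03968686222003328 8.000656887888908 [-2.7 -1.8  2.6]
1 [-0.32  0.35  0.04] [-1.9 -2.2 -0.1] 0.0398497468427403
2 [-0.44  0.37 -0.01] [-1.1 -2.4  1. ] 0.03960762328765563
3 [-0.36  0.31  0.03] [-1.6 -1.1  2.2] 0.039758416822653984
4 [-0.12 -0.03  0.15] [-0.6 -0.4 -0.3] 0.03966596126798808
[ 3.14100590e+00 -3.08623437e-04  1.15017505e+00]
27.3333
```

View pics/s5.png

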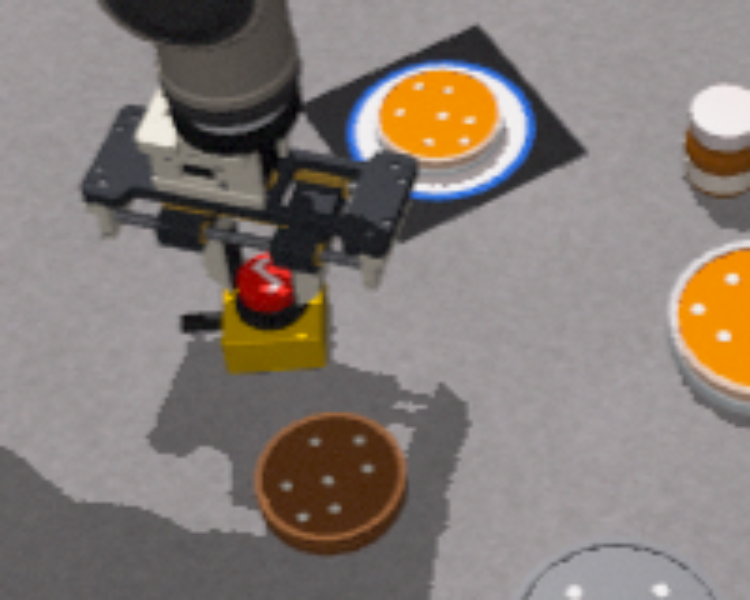

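The cap has turned and stands proud of the box, and the moment rose at the stop. Release it and verify that it stays up.

Run:
```python
from h import *
ctrl.command_gripper(.07); ctrl.servo_line([.4452,-.0393,.13],max_speed=.08)
ctrl.movep([.53,-.05,.33],[np.pi,0,np.pi/2]); C,im=look((.5735,.1162)); print('cap52',circ(im,C,RED,.052,(.443,-.04),.035))
for n,z in(('jar',0),('slide_box',0),('mouse',0)):
    ctrl.snapshot('side')
    for q in ctrl.landmark_of(n,'side')[:1]: print(n,np.round(back('side',q['location'],0),3))
print(ctrl.current_time_s())
```

```text
dish [0.5726 0.1174 0.041  0.0411 0.0416]
ring [0.5732 0.1165 0.0659 0.0661 0.0665]
cap [ 0.4454 -0.0389  0.0188  0.0195  0.0198]
cap52 [ 0.4438 -0.0399  0.0192  0.0199  0.0202]
jar [0.761 0.034 0.   ]
slide_box [ 0.635 -0.46   0.   ]
mouse [0.574 0.116 0.   ]
30.425
```

The cap reads as up at a height of 60 mm, and the dish hasn't moved. The mouse reading is a false hit on the mat; the arm never went near the mouse.

```bash
python3 -c "
from h import *
print(ctrl.job_done())"
```

```text
the job is handed in; nothing more can be done
None
```

The job is handed in at about 30 s, but no verdict came back: the button was pressed down, the dish slid to within about 2 mm of the ring's centre, and the mushroom twisted clockwise and measured back up; the jar and slide box measured in place, and the mouse was not re-measured but the arm never went near it.

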